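# Check a furniture foot's mortise with the long depth pin

## Robot

A 6-joint arm with a two-finger parallel gripper is mounted at the origin on the work surface. World frame = base frame: x ahead of the robot, y to its left, z up, the work surface at z = 0. Lengths are in m, angles in rad, forces in N, time in s.
With the tool pointing down it reaches from about 0.275 to 0.875 m from the base axis. Payload 12.5 kg.
Tool frame: the origin (TCP) lies midway between the tips of the shut fingers; the grasp point (between the pads) lies 19 mm behind it; z points along the fingers, y is the line along which they close (so a half turn about z gives the same grasp; the last joint's range is limited). The gripper opens to 85 mm and grips with 20 to 120 N. Pads are 22 mm wide; open, the fingers measure 114 mm over their backs; the gripper's body (76 mm by 85 mm) begins 54 mm behind the grasp point. The pads swing forward as they close: fully open they stand 13 mm farther back than shut.
Start: joints at [-1.43, 0.351, 1.652, -0, 1.139, -0.085], TCP at [0.123, -0.536, 0.231] pointing down, gripper open.
Joint ranges: [-2.75, 2.75], [-0.79, 2.1], [0.01, 2.65], [-1.57, 4.71], [0.07, 3.14], [-2.87, 2.87]. Speed limits (rad/s): [2.22, 2.22, 2.79, 3.14, 3.14, 3.14].

## Interface

Orientations are given as a unit quaternion [w, x, y, z].
In Python, from station import arm gives the robot as it stands.
- The arm moves only by the tool arm_command, never from a script. Its argument "plan" is text: rows parted by semicolons, each of 7 numbers parted by spaces: the shift along the tool's x, y, z scaled (see below), then the turn, a rotation vector about the tool's x, y, z scaled (see below), then the closure, from -1 (fully open) to 1 (shut), so that 0 is half open. A call has 1 to 5 rows; each row is the pose to reach, as a shift and turn from the pose commanded when the call began, along the tool's axes at that moment, turning the shorter way round; what a row does not reach only later rows make up. The controller multiplies each number of a shift by 0.2 m and each number of a turn by pi rad. A row lasts 1/12 s, in which the tool goes at most 41.7 mm and 7.16 degrees, less where a joint would pass 70% of its speed; a pose out of reach is approached as far as the arm can. A call with a number of a shift or a turn outside -1 to 1 is refused whole. A call with a gripper value outside its range is refused whole. The fingers move at their own pace and stop on an object; "squeeze" is the grip in N (left out, the last holds). Time passes only in rows, so rows that repeat a pose let the fingers close. It gives the time, the measured TCP pose, the force, the opening and the grip force at its end, in the units of the state.
- arm.get_obs(): the state, without advancing time (a new reading comes with each control period).
- arm.snapshot(name): name is "side" or "top" or "wrist"; returns the picture (420x560x3 uint8, blue, green, red); there is no depth.
- arm.camera_info(name): a dict with "intrinsics" (3x3 intrinsics, pixels), "position" and "attitude" of the camera in the world; the wrist camera has in their place "mount" (4x4, takes a point from camera to tool coordinates, whose origin is the TCP and whose axes are the flange's). Camera axes: x right, y up, looking along -z (the intrinsics and any distortion apply to the point x, -y, -z); pixel columns grow to the right and rows downward; lengths in m; the calibration is good to about 2 mm. The wrist camera is an equidistant fisheye: a pixel r from the principal point sees the ray r / f radians off the axis. A picture is of the moment at which its call begins: read the wrist's pose just before it. camera_info takes no time and is no camera call.
- arm.sign_off(): hands the job in; it is judged then, once.
The state is a dict: "time_s": time; "q": joint angles; "joint_velocities": joint speeds; "tau": joint torques, N m; "eef_pos": TCP position; "tcp_rot": TCP orientation; "force": force on the tool from outside, world axes, zero at the start; "ft_torque": the same for the moment, N m; "grip_width": opening from 0.0 (shut) to 1.0 (fully open); "grip_force": force on a finger pad.
Only numpy, scipy, OpenCV 4.12 (cv2) and the standard library are available. Lean on these libraries where they do the work, as an engineer would, in place of code of your own. Each camera call takes 0.05 s, during which the arm holds its last target. There are 200 camera calls.

## Task

Check the depth of the square mortise in the furniture foot. Lift the depth gauge with the long pin and plain straight handle out of the plywood stand, lower its pin into the square mortise without dropping it, until its collar rests on the wood, and leave it standing there. Leave the gauge with the ball handle in the stand.

Things in the scene. Friction and masses are not known exactly. Their poses are not given: they have to be found in the camera images.
- long_pin: Long depth gauge: metal, 0.2 kg, loose, round about its upright z axis. Origin: centre of its collar's underside. Steel pin 10 mm across, 50 mm long, below (tip at z = -50); collar a disc 52 mm across, 8 mm thick; plain straight round handle 18 mm across from z = 8 to 70 mm, to be gripped from above. Starts upright in either hole of the stand, collar resting on the stand's top.
- mortise (a point): Centre of the square mortise's mouth, on top of one of three fixed wooden feet (100 x 100 mm, 80 mm high, base moulding 112 mm); z up, x and y along its sides. 34 x 34 mm, 65 mm deep: the pin has 12 mm of play each way and the collar stops on the wood. The other feet have a round bore (30 mm) and a slot (12 x 64 mm); the three swap places at random.
- short_pin: The bystander gauge: same collar and origin, pin only 25 mm long, and instead of the straight handle a ball 32 mm across (centre 46 mm above the origin) on a thin stem. Loose, in the other hole of the stand.
- stand: The plywood gauge stand, fixed: a shelf 90 x 220 mm and 12 mm thick on two end cheeks, its top 82 mm above the table. Origin: centre of its underside; x across, y along its length. Two round holes 26 mm across at y = -55 and +55 mm, open below, each holding one gauge.
Not all that is in view belongs to the job. What is shaped like the long_pin but purple is not meant. Leave any turquoise look-alike of the stand alone.

How it is judged:
On the way, in this order (a step that is already met when the one before it is completed fails the run):
1. the long gauge is lifted clear of the stand, held by the gripper (z of long_pin in the frame of stand above 0.14 m and contact force between the fingers and long_pin above 0.5 N), for 0.1 s.
2. its pin is lowered, still held, at least 15 mm into the square mortise (horizontal distance between long_pin and mortise below 0.018 m and z of long_pin in the frame of mortise below 0.035 m and angle between long_pin's own z axis and vertical below 0.3 rad and contact force between the fingers and long_pin above 0.5 N), for 0.1 s.
At the end, for the whole second after the job is handed in: The long gauge stands released and at rest with its pin in the square mortise (axis within 18 mm of the mortise's centre, within 10 degrees of upright) and its collar within 6 mm of the wood's face; the ball-handled gauge is still in its hole of the stand, within 30 mm of where it was (horizontal distance between long_pin and mortise below 0.018 m and z of long_pin in the frame of mortise between -0.004 and 0.006 m and angle between long_pin's own z axis and vertical below 0.175 rad and linear speed of long_pin below 0.02 m/s and z of short_pin in the frame of stand between 0.076 and 0.09 m and distance of short_pin from where it was at the start of the episode below 0.03 m); the robot touches nothing.
It fails at once if the ball-handled gauge is taken out of the stand (z of short_pin in the frame of stand above 0.11 m).
It also fails if it takes over 48 s, if anything falls off the work surface, if the arm or the gripper's body presses on something with over 40 N, if the wrist force passes 120 N, or if a joint passes its speed limit or range.

## Working session

There is one attempt and no reset: what is moved stays moved. The work goes in short steps, Python scripts to look and compute and a tool call to move; the robot and the scene stay as the last step left them, time stands still between calls to the robot, and variables do not carry over. Pictures are saved under pics/ and viewed, at most 10 in all, crops included, and the job is handed in when it is done.

Besides the shell and the picture viewer there is one more tool, called after "Request:" in YAML: its name, and indented under it one key for each argument. arm_command: Moves the arm, as the interface text tells. Shifts and turns lie within -1 to 1; 1 stands for 0.2 m of shift or pi rad of turn. Its arguments: {"type":"object","properties":{"plan":{"type":"string"},"squeeze":{"type":"number"}},"required":["plan"]}

```bash
mkdir -p pics; ls
python3 - <<'E'
from station import arm
import cv2,numpy as np
for n in ("side","top"):
    cv2.imwrite(f"pics/{n}0.png",arm.snapshot(n)); i=arm.camera_info(n); print(n,{k:np.round(v,4).tolist() if not isinstance(v,str) else v for k,v in i.items()})
print({k:np.round(v,4).tolist() if not isinstance(v,str) else v for k,v in arm.camera_info("wrist").items()})
print(arm.get_obs())
E
```

```text
pics
side {'intrinsics': [[505.4673, 0.0, 279.9543], [0.0, 505.4673, 213.9831], [0.0, 0.0, 1.0]], 'position': [-0.1679, 0.6931, 0.7124], 'attitude': [-0.3044, -0.1534, 0.4292, 0.8364]}
top {'intrinsics': [[453.9639, 0.0, 290.8927], [0.0, 453.9639, 209.9809], [0.0, 0.0, 1.0]], 'position': [0.2676, 0.0565, 1.3637], 'attitude': [-0.7041, -0.0353, 0.0468, 0.7077]}
{'intrinsics': [[325.1923, 0.0, 273.5236], [0.0, 325.1923, 211.5186], [0.0, 0.0, 1.0]], 'mount': [[-0.0006, 0.9449, 0.3275, 0.0836], [1.0, 0.0011, -0.0012, 0.0007], [-0.0014, 0.3275, -0.9449, -0.1425], [0.0, 0.0, 0.0, 1.0]]}
{'time_s': 0.1, 'q': array([-1.42956304e+00,  3.51157028e-01,  1.65233690e+00,  2.25548863e-05,
        1.13908431e+00, -8.45943256e-02]), 'joint_velocities': array([ 0.00013989, -0.00036664, -0.00285629,  0.00142496, -0.00137779,
       -0.00048166]), 'tau': array([ 2.54503884e-04, -5.06833112e+01, -2.91877985e+01, -9.86175382e-05,
        2.65464827e-03, -2.10849765e-05]), 'eef_pos': array([ 0.12314565, -0.53574745,  0.23083494]), 'tcp_rot': array([-4.92884478e-04,  9.93632418e-01,  1.12669320e-01, -3.71743883e-06]), 'force': array([ 0.01156348,  0.11522394, -0.33602578]), 'ft_torque': array([ 0.02084088,  0.02715184, -0.00841056]), 'grip_force': 0.0, 'grip_width': 0.9975627594123193}
```

View pics/side0.png

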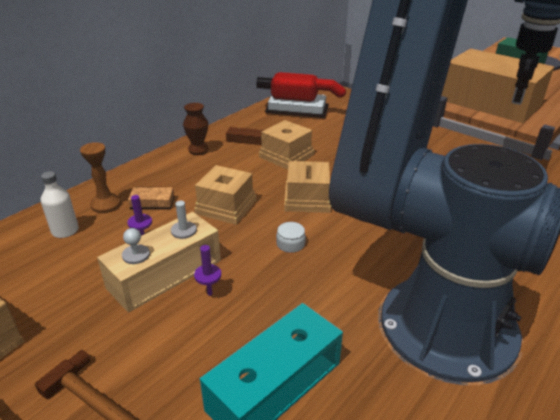

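View pics/top0.png

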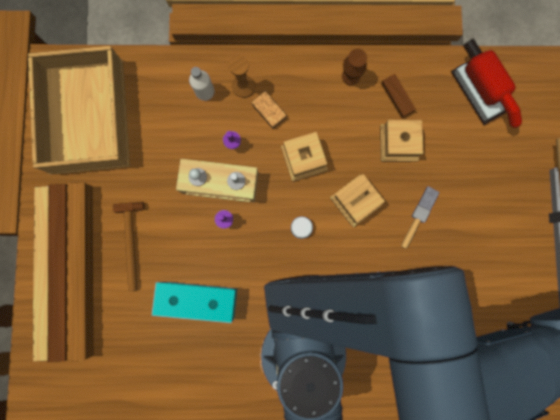

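Candidates, top view: straight grey gauge at (237,180), ball gauge at (197,176), purple look-alikes at (232,140) and (225,219). The plywood stand is at (217,180), with the turquoise look-alike at (195,302). Feet: square mortise at (305,155), round bore at (404,138), slot at (359,199). The straight grey gauge and the square-holed foot fit the description. I'll confirm both in one crop and measure them.

```bash
cat > h.py <<'E'
import numpy as np,cv2
from scipy.spatial.transform import Rotation as R
from station import arm
def rot(q): return R.from_quat([q[1],q[2],q[3],q[0]])
def ray(name,px,obs=None):
    i=arm.camera_info(name);K=i["intrinsics"];px=np.atleast_2d(px).astype(float)
    d=(px-[K[0,2],K[1,2]])/K[0,0]
    if name!="wrist":
        v=np.c_[d[:,0],-d[:,1],-np.ones(len(d))]
        return np.array(i["position"]),rot(i["attitude"]).apply(v)
    t=np.linalg.norm(d,axis=1,keepdims=True); v=np.c_[d*np.sin(t)/np.maximum(t,1e-9),np.cos(t)]*[1,-1,-1]
    M=np.array(i["mount"]);r=rot(obs["tcp_rot"])
    return r.apply(M[:3,3])+obs["eef_pos"], r.apply(v@M[:3,:3].T)
def plane(name,px,z,obs=None):
    p,v=ray(name,px,obs); return p+v*((z-p[2])/v[:,2])[:,None]
def cross(a,b):
    (p,u),(q,v)=a,b;u=u[0];v=v[0]
    s=np.linalg.lstsq(np.c_[u,-v],q-p,rcond=None)[0];x,y=p+s[0]*u,q+s[1]*v
    return (x+y)/2,np.linalg.norm(x-y)
E
python3 - <<'E'
from h import *
s=cv2.imread("pics/side0.png");t=cv2.imread("pics/top0.png")
a=cv2.resize(s[150:300,90:270],(480,400));b=cv2.resize(t[120:240,160:304+0],(480,400))
b=cv2.resize(t[110:235,170:320],(480,400))
c=np.hstack([a,b]);cv2.imwrite("pics/crop.png",cv2.resize(c,(800,333)))
print("straight",plane("top",[[237,180]],.145),"ball",plane("top",[[197,176]],.128),"mort",plane("top",[[305,154]],.08))
print("triang handle top",cross(ray("top",[[236,180]]),ray("side",[[182,203]])),"mort",cross(ray("top",[[305,154]]),ray("side",[[226,179]])))
E
```

```text
straight [[0.49246528 0.1820985  0.145     ]] ball [[0.50713403 0.2939682  0.128     ]] mort [[ 0.58009389 -0.00681063  0.08      ]]
triang handle top (array([0.49436034, 0.187173  , 0.15184465]), np.float64(0.008632849820577401)) mort (array([ 0.57930478, -0.0070834 ,  0.0815298 ]), np.float64(0.001073534331162017))
```

View pics/crop.png

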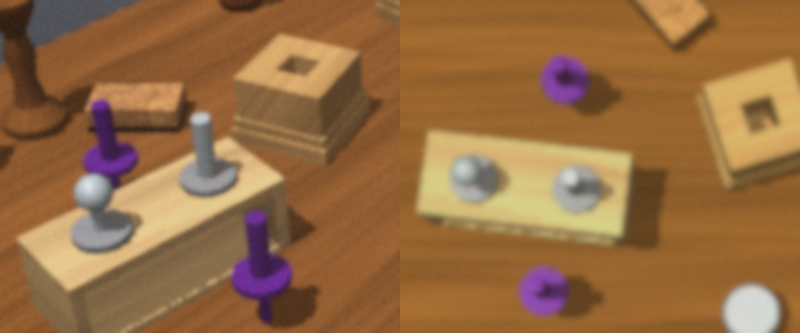

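The crop confirms it. The straight grey gauge is in the plywood stand (crop left (203,145), right (575,185)), the ball gauge is beside it at (93,195), and the square mortise is at crop (298,65) / (762,115). Now moving over the gauge.

Request:
arm_command:
  plan: "0.65 -0.77 -0.15 0 0 0 -1;0.65 -0.77 -0.15 0 0 0 -1;0.65 -0.77 -0.15 0 0 0 -1;0.65 -0.77 -0.15 0 0 0 -1;0.65 -0.77 -0.15 0 0 0 -1"
  squeeze: 40

```text
time_s: 0.52
eef_pos: [0.2158, -0.3546, 0.2613]
tcp_rot: [-0.0, 0.994, 0.113, -0.0]
force: [-0.3, -0.2, 0.3]
grip_width: 1.001
grip_force: 0.0
```

Request:
arm_command:
  plan: "0.65 -0.77 -0.15 0 0 0 -1;0.65 -0.77 -0.15 0 0 0 -1;0.65 -0.77 -0.15 0 0 0 -1;0.65 -0.77 -0.15 0 0 0 -1;0.65 -0.77 -0.15 0 0 0 -1"

```text
time_s: 0.93
eef_pos: [0.3079, -0.1754, 0.2917]
tcp_rot: [0.0, 0.994, 0.113, 0.0]
force: [0.5, -0.3, -0.2]
grip_width: 1.002
grip_force: 0.0
```

Request:
arm_command:
  plan: "0.65 -0.77 0 0 0 0 -1;0.65 -0.77 0 0 0 0 -1;0.65 -0.77 0 0 0 0 -1;0.65 -0.77 0 0 0 0 -1;0.65 -0.77 0 0 0 0 -1"

```text
time_s: 1.35
eef_pos: [0.4003, 0.0042, 0.2913]
tcp_rot: [-0.0, 0.994, 0.113, 0.0]
force: [-0.1, -1.2, 0.0]
grip_width: 1.002
grip_force: 0.0
```

Request:
arm_command:
  plan: "0.65 -0.77 0 0 0 0 -1;0.65 -0.77 0 0 0 0 -1;0.65 -0.77 0 0 0 0 -1;0.65 -0.77 0 0 0 0 -1;0.65 -0.77 0 0 0 0 -1"

```text
time_s: 1.77
eef_pos: [0.4926, 0.1834, 0.2909]
tcp_rot: [-0.0, 0.994, 0.113, -0.0]
force: [0.9, -0.3, -0.3]
grip_width: 1.001
grip_force: 0.0
```

Request:
arm_command:
  plan: "0 0 0 0 0 0 -1;0 0 0 0 0 0 -1"

```text
time_s: 1.93
eef_pos: [0.492, 0.1819, 0.2904]
tcp_rot: [0.0, 0.993, 0.114, -0.001]
force: [-0.6, 0.2, -0.5]
grip_width: 1.0
grip_force: 0.0
```

Run:
```python
from h import *
o=arm.get_obs();print(o["eef_pos"],o["q"]);im=arm.snapshot("wrist");cv2.imwrite("pics/w1.png",im)
import json;json.dump({k:np.array(o[k]).tolist() for k in("eef_pos","tcp_rot")},open("w1.json","w"))
```

```text
[0.49198133 0.18192994 0.2904185 ] [ 2.65454668e-01  2.48493193e-01  1.64072180e+00 -5.08326986e-05
  1.25396819e+00  1.60810061e+00]
```

View pics/w1.png

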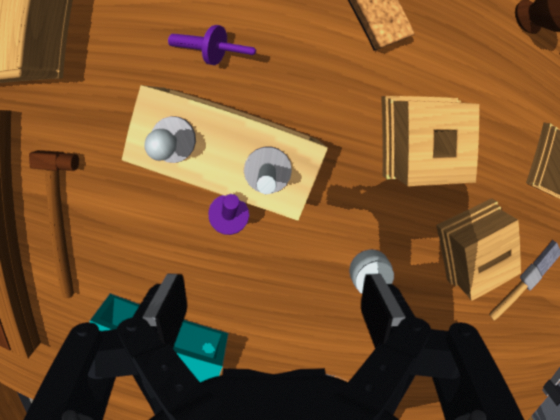

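Wrist view: straight handle tip at (266,185) on its collar at (268,170), ball gauge at (162,144), mortise square at (445,143). Next I refine the gauge and mortise positions with masks.

Run:
```python
from h import *
import json
im=cv2.imread("pics/w1.png");o=json.load(open("w1.json"))
hsv=cv2.cvtColor(im,cv2.COLOR_BGR2HSV)
m=((hsv[...,1]<60)&(hsv[...,2]>90)).astype(np.uint8);m[:,:235]=0;m[:,305:]=0;m[:135]=0;m[210:]=0
c=max(cv2.findContours(m,0,1)[0],key=cv2.contourArea);print("collar",cv2.boundingRect(c),cv2.minEnclosingCircle(c))
h=(m&(hsv[...,2]>195)).astype(np.uint8);k=max(cv2.findContours(h,0,1)[0],key=cv2.contourArea);hc,hr=cv2.minEnclosingCircle(k);print("tip",hc,hr)
cc=cv2.minEnclosingCircle(c)[0]
d=((hsv[...,2]<130)).astype(np.uint8);d[:118]=0;d[170:]=0;d[:,:415]=0;d[:,470:]=0
k=max(cv2.findContours(d,0,1)[0],key=cv2.contourArea);b=cv2.minAreaRect(k);print("mort",b)
print("collar xyz",plane("wrist",[cc],.090,o),"tip xyz",plane("wrist",[hc],.152,o),"mort",plane("wrist",[b[0]],.08,o), plane("wrist",cv2.boxPoints(b),.08,o)[:,:2])
print("top: collar",plane("top",[[236.4,181.3]],.09),"tip",plane("top",[[234,177]],.152))
```

```text
collar (244, 147, 47, 48) ((267.37115478515625, 170.19654846191406), 24.04108428955078)
tip (265.54876708984375, 185.18292236328125) 9.530191421508789
mort ((445.0, 143.0), (26.0, 22.0), 90.0)
collar xyz [[0.50190046 0.18979226 0.09      ]] tip xyz [[0.50121682 0.19024203 0.152     ]] mort [[ 0.58458869 -0.00788761  0.08      ]] [[ 0.59477851  0.01186222]
 [ 0.60439669 -0.01804785]
 [ 0.57422121 -0.02886801]
 [ 0.56523858  0.00179858]]
top: collar [[0.49887428 0.18944167 0.09      ]] tip [[0.49943311 0.18954042 0.152     ]]
```

Request:
arm_command:
  plan: "0.053 -0.029 0 0 0 0 -1;0.053 -0.029 0.2 0 0 0 -1;0.053 -0.029 0.4 0 0 0 -1;0.053 -0.029 0.55 0 0 0 -1;0.053 -0.029 0.65 0 0 0 -1"

```text
time_s: 2.4
eef_pos: [0.4994, 0.1871, 0.1586]
tcp_rot: [0.0, 0.994, 0.112, -0.002]
force: [0.1, 1.8, -0.6]
grip_width: 1.001
grip_force: 0.0
```

Request:
arm_command:
  plan: "0 0 0.1 0 0 0 -1;0 0 0.18 0 0 0 -1;0 0 0.24 0 0 0 -1;0 0 0.24 0 0 0 -1;0 0 0.24 0 0 0 -1"

```text
time_s: 2.82
eef_pos: [0.5008, 0.1878, 0.1135]
tcp_rot: [0.0, 0.994, 0.112, -0.0]
force: [-0.1, -0.1, 0.1]
grip_width: 0.999
grip_force: 0.0
```

Request:
arm_command:
  plan: "0 0 0 0 0 0 0;0 0 0 0 0 0 0.4;0 0 0 0 0 0 0.6;0 0 0 0 0 0 0.8;0 0 0 0 0 0 1"
  squeeze: 40

```text
time_s: 3.23
eef_pos: [0.5012, 0.1888, 0.1137]
tcp_rot: [-0.0, 0.994, 0.113, 0.0]
force: [-0.7, 0.9, 0.5]
grip_width: 0.3
grip_force: 0.0
```

Request:
arm_command:
  plan: "0 0 0 0 0 0 1;0 0 0 0 0 0 1;0 0 0 0 0 0 1;0 0 0 0 0 0 1;0 0 0 0 0 0 1"

```text
time_s: 3.65
eef_pos: [0.5012, 0.1889, 0.1134]
tcp_rot: [-0.0, 0.994, 0.113, 0.0]
force: [-0.4, 1.3, 3.0]
grip_width: 0.195
grip_force: 39.2
```

Request:
arm_command:
  plan: "0 0 -0.1 0 0 0 1;0 0 -0.25 0 0 0 1;0 0 -0.4 0 0 0 1;0 0 -0.55 0 0 0 1;0 0 -0.6 0 0 0 1"

```text
time_s: 4.07
eef_pos: [0.5022, 0.1891, 0.237]
tcp_rot: [-0.0, 0.994, 0.113, 0.002]
force: [0.3, 0.1, -2.1]
grip_width: 0.202
grip_force: 39.5
```

Request:
arm_command:
  plan: "0 0 0 0 0 0 1;0 0 0 0 0 0 1"

```text
time_s: 4.23
eef_pos: [0.5006, 0.1886, 0.232]
tcp_rot: [0.0, 0.994, 0.113, -0.001]
force: [-1.0, -0.2, -3.1]
grip_width: 0.201
grip_force: 39.5
```

Run:
```python
from h import *
o=arm.get_obs();r=rot(o["tcp_rot"]);print(o["eef_pos"],o["grip_force"],o["force"])
print("wrist est",r.inv().apply(np.array([.5835,-.0075,o["eef_pos"][2]])-o["eef_pos"])/.2)
im=arm.snapshot("wrist");s=arm.snapshot("side");cv2.imwrite("pics/w2.png",cv2.resize(np.hstack([im,s]),(800,300)))
```

```text
[0.50061809 0.18859638 0.2320445 ] 39.51094329357147 [-1.03308349 -0.16582798 -3.12518364]
wrist est [ 1.84353995e-01  1.04837666e+00 -5.26597306e-05]
```

View pics/w2.png

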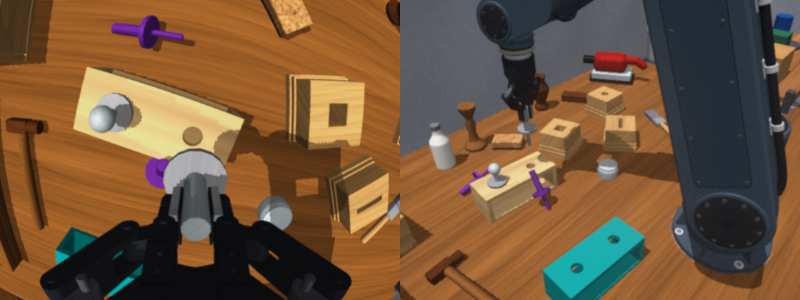

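The gauge is held upright and clear of the stand (side half, (525,130)), and the mortise is visible at wrist half (338,114). Moving over the mortise.

Request:
arm_command:
  plan: "0.03 0.12 0 0 0 0 1;0.06 0.28 0 0 0 0 1;0.1 0.44 0 0 0 0 1;0.12 0.6 0 0 0 0 1;0.14 0.74 0 0 0 0 1"

```text
time_s: 4.75
eef_pos: [0.5613, 0.049, 0.2312]
tcp_rot: [-0.0, 0.994, 0.113, -0.002]
force: [0.1, -0.6, -2.6]
grip_width: 0.198
grip_force: 39.6
```

Request:
arm_command:
  plan: "0.02 0.12 0 0 0 0 1;0.035 0.22 0 0 0 0 1;0.044 0.28 0 0 0 0 1;0.044 0.308 0 0 0 0 1;0.044 0.308 0 0 0 0 1"

```text
time_s: 5.17
eef_pos: [0.5836, -0.0077, 0.2321]
tcp_rot: [-0.0, 0.994, 0.112, -0.001]
force: [-0.3, 0.6, -2.2]
grip_width: 0.197
grip_force: 39.6
```

Request:
arm_command:
  plan: "0 0 0 0 0 0 1;0 0 0 0 0 0 1"

```text
time_s: 5.33
eef_pos: [0.5835, -0.0062, 0.233]
tcp_rot: [-0.0, 0.994, 0.113, -0.0]
force: [-0.6, 0.7, -1.3]
grip_width: 0.196
grip_force: 39.6
```

Run:
```python
from h import *
o=arm.get_obs();r=rot(o["tcp_rot"]);print(o["eef_pos"],o["grip_force"])
im=arm.snapshot("wrist");s=arm.snapshot("side");t=arm.snapshot("top")
cv2.imwrite("pics/w3f.png",im);cv2.imwrite("pics/s3f.png",s)
cv2.imwrite("pics/w3.png",np.hstack([cv2.resize(im[60:340,110:440],(400,340)),cv2.resize(s[110:250,150:315],(400,340))]))
```

```text
[ 0.58346796 -0.00622434  0.23303128] 39.617124795913696
```

View pics/w3.png

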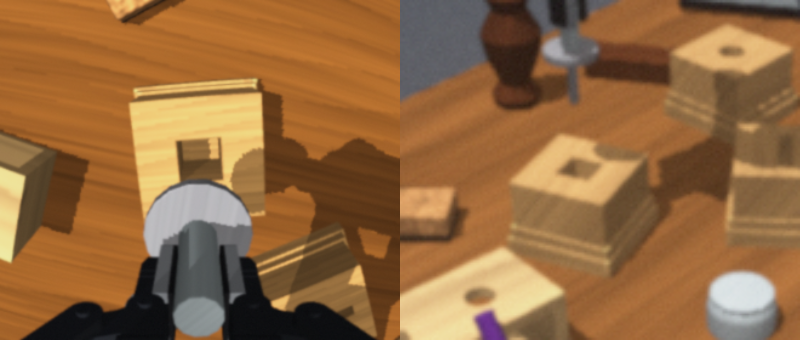

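Run:
```python
from h import *
o=arm.get_obs()
print("mort wrist",plane("wrist",[[274.2,191.8],[274.2,190]],.08,o)[:,:2])
print("side mort",plane("side",[[223.8,179.2]],.08)[:,:2],"tip",plane("side",[[221.8,151.2]],.152)[:,:2])
```

```text
mort wrist [[ 0.58483127 -0.00797219]
 [ 0.58654934 -0.00757577]]
side mort [[ 0.58395583 -0.00504862]] tip [[ 0.5878838  -0.00863868]]
```

The pin is within about 4 mm of the mortise centre, against 12 mm of play. Lowering.

Request:
arm_command:
  plan: "0.01 0 0.12 0 0 0 1;0.01 0 0.24 0 0 0 1;0.01 0 0.34 0 0 0 1;0.01 0 0.42 0 0 0 1;0.01 0 0.46 0 0 0 1"

```text
time_s: 5.9
eef_pos: [0.5849, -0.0063, 0.1393]
tcp_rot: [-0.0, 0.994, 0.113, -0.001]
force: [-0.2, -0.0, -3.5]
grip_width: 0.199
grip_force: 39.7
```

Request:
arm_command:
  plan: "0 0 0.04 0 0 0 1;0 0 0.08 0 0 0 1;0 0 0.11 0 0 0 1;0 0 0.13 0 0 0 1;0 0 0.14 0 0 0 1"

```text
time_s: 6.32
eef_pos: [0.5859, -0.0068, 0.1131]
tcp_rot: [0.0, 0.994, 0.113, 0.0]
force: [0.3, -0.0, -2.6]
grip_width: 0.197
grip_force: 39.7
```

Request:
arm_command:
  plan: "0 0 0.002 0 0 0 1;0 0 0.004 0 0 0 1;0 0 0.004 0 0 0 1;0 0 0.004 0 0 0 1"

```text
time_s: 6.65
eef_pos: [0.586, -0.0068, 0.1128]
tcp_rot: [0.0, 0.994, 0.113, 0.0]
force: [-0.3, 0.1, -2.3]
grip_width: 0.199
grip_force: 39.7
```

Request:
arm_command:
  plan: "0 0 0.003 0 0 0 1;0 0 0.006 0 0 0 1;0 0 0.008 0 0 0 1;0 0 0.008 0 0 0 1"

```text
time_s: 6.98
eef_pos: [0.586, -0.0068, 0.1114]
tcp_rot: [0.0, 0.994, 0.113, 0.0]
force: [-1.6, 0.7, 4.5]
grip_width: 0.197
grip_force: 40.4
```

The collar is touching the wood: the force rose to +4.5 N from the −2.3 N load. Releasing and rising.

Request:
arm_command:
  plan: "0 0 0 0 0 0 0.5;0 0 0 0 0 0 0.3;0 0 0 0 0 0 0;0 0 0 0 0 0 -0.3;0 0 0 0 0 0 -0.3"

```text
time_s: 7.4
eef_pos: [0.5858, -0.0068, 0.1108]
tcp_rot: [0.0, 0.994, 0.113, 0.0]
force: [0.3, -0.7, -0.2]
grip_width: 0.649
grip_force: 0.0
```

Request:
arm_command:
  plan: "0 0 0 0 0 0 -0.6;0 0 0 0 0 0 -0.6;0 0 -0.1 0 0 0 -0.6;0 0 -0.2 0 0 0 -0.6;0 0 -0.35 0 0 0 -0.6"

```text
time_s: 7.82
eef_pos: [0.5848, -0.0067, 0.18]
tcp_rot: [-0.0, 0.994, 0.113, -0.002]
force: [0.1, -0.7, 0.4]
grip_width: 0.801
grip_force: 0.0
```

Request:
arm_command:
  plan: "0 0 -0.2 0 0 0 -0.6;0 0 -0.35 0 0 0 -0.6;0 0 -0.5 0 0 0 -0.6;0 0 -0.5 0 0 0 -0.6;0 0 -0.5 0 0 0 -0.6"

```text
time_s: 8.23
eef_pos: [0.5863, -0.0069, 0.2823]
tcp_rot: [0.0, 0.994, 0.113, 0.002]
force: [-0.4, -0.5, -1.1]
grip_width: 0.801
grip_force: 0.0
```

Run:
```python
from h import *
im=arm.snapshot("wrist");s=arm.snapshot("side")
cv2.imwrite("pics/w4.png",np.hstack([cv2.resize(im[60:340,110:440],(400,340)),cv2.resize(s[130:310,90:302],(400,340))]))
```

```text
(no output)
```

View pics/w4.png

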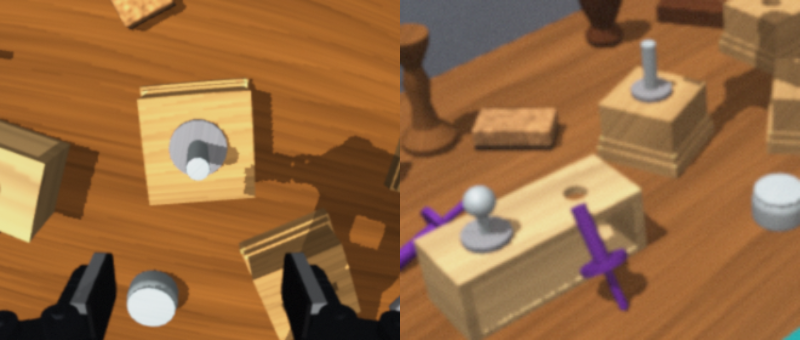

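The gauge stands upright and central on the square-mortise foot (wrist half (198,150), side half (651,80)). The ball gauge is still in the stand at (480,220), and the gripper is clear.

```bash
python3 -c "
from station import arm
print(arm.sign_off())"
```

```text
the job is handed in; nothing more can be done
None
```

I handed the job in: the long gauge stands released and upright in the square mortise with its collar on the wood, and the ball-handled gauge is still in the stand; no verdict was returned.

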